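# Hand out the stacked slide boxes to their colour trays

### The job

Take the stack of slide boxes apart from the top down, one box at a time and without shifting the boxes still stacked below, and set each box in the tray of its own colour: right way up, flat between the end stops, centred and lengthwise along the tray. There is glass inside, so put the boxes down gently, never drop or tip one, and leave the oil bottle and the tube rack where they stand.

Things in the scene. Friction and masses are not known exactly. Their poses are not given: they have to be found in the camera images.
- box_red: Red closed plastic slide box, a plain block 88 long (its x) x 24 wide (its y) x 32 high (z) mm, with a thin black lid seam and a paper label on each end; about 60 g (varies). Origin at the centre of its underside, z up. At the start it is the top of the stack of four, lying on the yellow box. In the stack each box is centred within 3 mm on the one below and turned at most 5 degrees from it.
- box_yellow: Yellow closed plastic slide box, a plain block 96 long (its x) x 38 wide (its y) x 32 high (z) mm, with a thin black lid seam and a paper label on each end; about 110 g (varies). Origin at the centre of its underside, z up. At the start second from the top, on the green box. In the stack each box is centred within 3 mm on the one below and turned at most 5 degrees from it.
- box_green: Green closed plastic slide box, a plain block 104 long (its x) x 52 wide (its y) x 32 high (z) mm, with a thin black lid seam and a paper label on each end; about 160 g (varies). Origin at the centre of its underside, z up. At the start third from the top, on the blue box. In the stack each box is centred within 3 mm on the one below and turned at most 5 degrees from it.
- box_blue: Blue closed plastic slide box, a plain block 112 long (its x) x 66 wide (its y) x 32 high (z) mm, with a thin black lid seam and a paper label on each end; about 220 g (varies). Origin at the centre of its underside, z up. At the start the bottom of the stack, on the bench. In the stack each box is centred within 3 mm on the one below and turned at most 5 degrees from it.
- tray_red: Red tray, fixed to the bench: a flat plate 144 (its x) x 88 (its y) x 4 mm with a raised stop across each x end, 7 mm thick and 10 mm high over the bench, so 130 mm is free between the stops; the two long sides are open; a white cross marks the middle. Origin at the centre of its underside (bench height); a box on it has its underside 4 mm higher. A box lies with its long side along the tray's x, either way round.
- tray_yellow: Yellow tray, fixed to the bench: a flat plate 144 (its x) x 88 (its y) x 4 mm with a raised stop across each x end, 7 mm thick and 10 mm high over the bench, so 130 mm is free between the stops; the two long sides are open; a white cross marks the middle. Origin at the centre of its underside (bench height); a box on it has its underside 4 mm higher. A box lies with its long side along the tray's x, either way round.
- tray_green: Green tray, fixed to the bench: a flat plate 144 (its x) x 88 (its y) x 4 mm with a raised stop across each x end, 7 mm thick and 10 mm high over the bench, so 130 mm is free between the stops; the two long sides are open; a white cross marks the middle. Origin at the centre of its underside (bench height); a box on it has its underside 4 mm higher. A box lies with its long side along the tray's x, either way round.
- tray_blue: Blue tray, fixed to the bench: a flat plate 144 (its x) x 88 (its y) x 4 mm with a raised stop across each x end, 7 mm thick and 10 mm high over the bench, so 130 mm is free between the stops; the two long sides are open; a white cross marks the middle. Origin at the centre of its underside (bench height); a box on it has its underside 4 mm higher. A box lies with its long side along the tray's x, either way round.
- oil_bottle: Bystander: small amber bottle with a black cap, 28 mm across and 58 mm high, standing loose among the trays. Origin at the centre of its underside.
- tube_rack: Bystander: orange test-tube rack with capped tubes, 200 (x) x 80 (y) mm, 105 mm high to the tops of the caps, standing loose to the robot's right. Origin at the centre of its underside.
There are look-alikes about, which are no part of the job. What is meant by the box_red is not purple, and is the larger of those in its own colour.

How it is judged:
On the way, in this order (a step that is already met when the one before it is completed fails the run):
1. the red box is set down and released in the red tray, the boxes below it in the stack still where they were (within 15 mm) (horizontal distance between box_red and tray_red below 0.015 m and angle between the x axis of box_red and the x axis of tray_red, either way round below 0.2 rad and z of box_red in the frame of tray_red between 0.001 and 0.007 m and angle between box_red's own z axis and vertical below 0.06 rad and linear speed of box_red below 0.02 m/s and contact force between the fingers and box_red below 0.1 N and distance of each of box_yellow, box_green, box_blue from where it was at the start of the episode below 0.015 m), for 0.2 s.
2. the yellow box is set down and released in the yellow tray, the boxes below it in the stack still where they were (within 15 mm) (horizontal distance between box_yellow and tray_yellow below 0.015 m and angle between the x axis of box_yellow and the x axis of tray_yellow, either way round below 0.2 rad and z of box_yellow in the frame of tray_yellow between 0.001 and 0.007 m and angle between box_yellow's own z axis and vertical below 0.06 rad and linear speed of box_yellow below 0.02 m/s and contact force between the fingers and box_yellow below 0.1 N and distance of each of box_green, box_blue from where it was at the start of the episode below 0.015 m), for 0.2 s.
3. the green box is set down and released in the green tray, the boxes below it in the stack still where they were (within 15 mm) (horizontal distance between box_green and tray_green below 0.015 m and angle between the x axis of box_green and the x axis of tray_green, either way round below 0.2 rad and z of box_green in the frame of tray_green between 0.001 and 0.007 m and angle between box_green's own z axis and vertical below 0.06 rad and linear speed of box_green below 0.02 m/s and contact force between the fingers and box_green below 0.1 N and distance of box_blue from where it was at the start of the episode below 0.015 m), for 0.2 s.
4. the blue box is set down and released in the blue tray (horizontal distance between box_blue and tray_blue below 0.015 m and angle between the x axis of box_blue and the x axis of tray_blue, either way round below 0.2 rad and z of box_blue in the frame of tray_blue between 0.001 and 0.007 m and angle between box_blue's own z axis and vertical below 0.06 rad and linear speed of box_blue below 0.02 m/s and contact force between the fingers and box_blue below 0.1 N), for 0.2 s.
At the end, for the whole second after the job is handed in: Each of the four boxes lies released and at rest in the tray of its own colour, upright and flat on the tray's plate, its centre within 15 mm of the tray's centre and its long side within 0.2 rad of the tray's (either way round) (all of step 4 and horizontal distance between box_red and tray_red below 0.015 m and angle between the x axis of box_red and the x axis of tray_red, either way round below 0.2 rad and z of box_red in the frame of tray_red between 0.001 and 0.007 m and angle between each of box_red, box_yellow, box_green's own z axis and vertical below 0.06 rad and linear speed of each of box_red, box_yellow, box_green below 0.02 m/s and contact force between the fingers and box_red below 0.1 N and horizontal distance between box_yellow and tray_yellow below 0.015 m and angle between the x axis of box_yellow and the x axis of tray_yellow, either way round below 0.2 rad and z of box_yellow in the frame of tray_yellow between 0.001 and 0.007 m and contact force between the fingers and box_yellow below 0.1 N and horizontal distance between box_green and tray_green below 0.015 m and angle between the x axis of box_green and the x axis of tray_green, either way round below 0.2 rad and z of box_green in the frame of tray_green between 0.001 and 0.007 m and contact force between the fingers and box_green below 0.1 N); the robot touches nothing.
It fails at once if the oil bottle is shifted by more than 20 mm or tipped (distance of oil_bottle from where it was at the start of the episode above 0.02 m or angle between oil_bottle's own z axis and vertical above 0.3 rad).
It fails at once if the tube rack is shifted by more than 20 mm or tipped (distance of tube_rack from where it was at the start of the episode above 0.02 m or angle between tube_rack's own z axis and vertical above 0.3 rad).
It fails at once if a box is dropped (falls out of the fingers' hold faster than 0.6 m/s, about 20 mm of free fall) or tipped by more than 45 degrees ((linear speed of box_red above 0.6 m/s and contact force between the fingers and box_red below 0.05 N) or (linear speed of box_yellow above 0.6 m/s and contact force between the fingers and box_yellow below 0.05 N) or (linear speed of box_green above 0.6 m/s and contact force between the fingers and box_green below 0.05 N) or (linear speed of box_blue above 0.6 m/s and contact force between the fingers and box_blue below 0.05 N) or angle between any of box_red, box_yellow, box_green, box_blue's own z axis and vertical above 0.785 rad).
It also fails if it takes over 128 s, if anything falls off the work surface, if the arm or the gripper's body presses on something with over 40 N, if the wrist force passes 120 N, or if a joint passes its speed limit or range.

### The arm

A 6-joint arm with a two-finger parallel gripper is mounted at the origin on the work surface. World frame = base frame: x ahead of the robot, y to its left, z up, the work surface at z = 0. Lengths are in m, angles in rad, forces in N, time in s.
With the tool pointing down it reaches from about 0.25 to 0.8 m from the base axis. Payload 8.5 kg.
Tool frame: the origin (TCP) lies at the very end of the fingers, on their centre line; the grasp point (between the pads) lies 19 mm behind it (manip.grip_depth is the distance from the TCP to the grasp point, in m); z points along the fingers, y is the line along which they close (so a half turn about z gives the same grasp; the last joint's range is limited). The gripper opens to 85 mm and grips with 20 to 120 N. Pads are 22 mm wide; open, the fingers measure 114 mm over their backs; the gripper's body (76 mm by 85 mm) begins 54 mm behind the grasp point. The pads swing forward as they close: fully open they stand 13 mm farther back than shut.
Start: joints at [1.175, 0.238, -0.013, 1.319, 0, 1.571], TCP at [0.202, 0.484, 0.2] pointing down, gripper open.
Joint ranges: [-2.66, 2.66], [-1.03, 1.9], [-1.14, 1.46], [-1.82, 2.27], [-1.45, 1.34], [-3.14, 3.14]. Speed limits (rad/s): [2.22, 2.22, 2.79, 3.14, 3.14, 3.14].

### API

Orientations are given as a rotation vector (axis times angle).
In Python, from station import manip gives the robot as it stands.
- The arm moves only by the shell command python3 -m creep 'ROWS'. ROWS is JSON, a list of rows, each a list of 3 entries, a list of its own where there are three numbers: the shift along the tool's x, y, z in mm, then the turn, a rotation vector about the tool's x, y, z in degrees, then the finger opening in mm, from 0 to 85.4. In form: [[[tx, ty, tz], [rx, ry, rz], jaw], ...]. A call has 1 to 20 rows; each row shifts and turns the commanded pose from where the row before left it, along the tool's axes as they then stand; what a row does not reach is not made up. A row lasts 1/10 s, in which the tool goes at most 50 mm and 8.59 degrees, less where a joint would pass 70% of its speed; a pose out of reach is approached as far as the arm can. A call with a gripper value outside its range is refused whole. The fingers move at their own pace and stop on an object; the grip force is fixed at half the most. Time passes only in rows, so rows that do not move let the fingers close. It gives the time, the measured TCP pose, the force, the opening and the grip force at its end, in the units of the state.
- manip.state(): the state, without advancing time (a new reading comes with each control period).
- manip.camera(name): name is "scene" or "top" or "wrist"; returns the picture (384x512x3 uint8, red, green, blue); there is no depth.
- manip.calibration(name): a dict with "K" (3x3 intrinsics, pixels), "pose" (4x4, takes a point from camera to world coordinates). Camera axes: x right, y down, z forward; pixel columns grow to the right and rows downward; lengths in m; the calibration is good to about 2 mm. A picture is of the moment at which its call begins: read the wrist's pose just before it. calibration takes no time and is no camera call; for the wrist camera it gives the pose at the moment of the call.
- manip.sign_off(): hands the job in; it is judged then, once.
Trained networks look in the newest picture that a camera, given by its name, has taken for a name from the list of things; names that differ only in an ending like _2 or _b are one class to them, and where a whole thing is asked for, a point or a joint stands for the part that bears it (a point fixed in the world has none). Each returns a list of dicts, best first, with "confidence" (0 to 1); they miss things now and then, are a little off and sometimes report something else, mostly with a low value. They report only what shows in the picture. A call takes as long as a camera call. They do not tell look-alikes from the thing itself.
- manip.search_frame(thing, camera): "uv" ([column, row] in pixels, amid what is visible of it).
- manip.silhouettes(thing, camera): "region" (384x512 bool, what is visible of it) and "uv" ([column, row] in pixels, amid what is visible of it).
The state is a dict: "time_s": time; "qpos": joint angles; "joint_velocities": joint speeds; "joint_torque": joint torques, N m; "position": TCP position; "ee_rot": TCP orientation; "contact_force": force on the tool from outside, world axes, zero at the start; "torque": the same for the moment, N m; "finger_gap": opening from 0.0 (shut) to 1.0 (fully open); "grip_force": force on a finger pad.
Only numpy, scipy, OpenCV 4.12 (cv2) and the standard library are available. Lean on these libraries where they do the work, as an engineer would, in place of code of your own. Each camera call takes 0.05 s, during which the arm holds its last target. There are 200 camera calls.

## Working session

There is one attempt and no reset: what is moved stays moved. The work goes in short steps, Python scripts to look and compute and a shell command to move; the robot and the scene stay as the last step left them, time stands still between calls to the robot, and variables do not carry over. Pictures are saved under pics/ and viewed, at most 14 in all, crops included, and the job is handed in when it is done.

```bash
mkdir -p pics; ls
python3 - <<'E'
from station import manip
import cv2,numpy as np
s=manip.state();print(s['time_s'],s['position'],s['ee_rot'],s['finger_gap'])
a=manip.camera('scene');b=manip.camera('top')
cv2.imwrite('pics/a.png',a[:,:,::-1]);cv2.imwrite('pics/b.png',cv2.resize(b[:,:,::-1],(800,600)))
np.save('top.npy',b);np.save('scene.npy',a)
for c in('scene','top'):
  k=manip.calibration(c);print(c,k)
E
```

```text
pics
0.0 [0.20222027 0.48397235 0.19940354] [-6.17628137e-01 -3.07999835e+00  2.16593450e-03] 0.9984598087175255
scene {'K': array([[450.20605698,   0.        , 257.57504036],
       [  0.        , 450.20605698, 190.08941366],
       [  0.        ,   0.        ,   1.        ]]), 'pose': array([[-0.57975624,  0.59952511, -0.551772  ,  1.23471648],
       [ 0.81467602,  0.43785203, -0.38024805,  0.3833607 ],
       [ 0.01362624, -0.6699666 , -0.74226618,  0.95780931],
       [ 0.        ,  0.        ,  0.        ,  1.        ]])}
top {'K': array([[382.0777547 ,   0.        , 255.76744344],
       [  0.        , 382.0777547 , 187.70054791],
       [  0.        ,   0.        ,   1.        ]]), 'pose': array([[-1.82212980e-02, -9.80581838e-01,  1.95261988e-01,
         3.76312219e-01],
       [-9.99830315e-01,  1.83990621e-02, -9.03504060e-04,
        -4.18842418e-02],
       [-2.70667776e-03, -1.95245318e-01, -9.80750702e-01,
         1.14249026e+00],
       [ 0.00000000e+00,  0.00000000e+00,  0.00000000e+00,
         1.00000000e+00]])}
```

View pics/a.png

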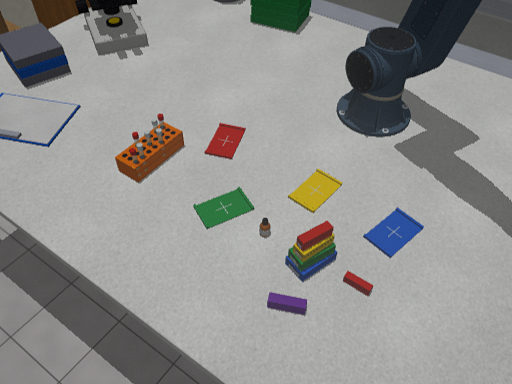

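View pics/b.png

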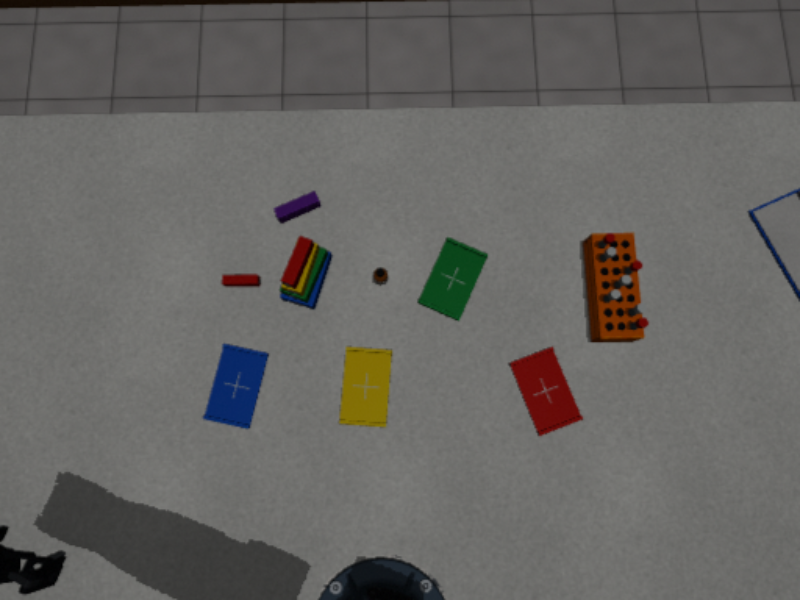

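The scene picture shows the stack at (312,250) with the small red and purple look-alikes beside it. In the top view (800x600) the stack is at (303,270). The trays are red (545,391), yellow (366,386), green (453,278) and blue (236,386), with the bottle at (380,276) and the rack at (613,287).

```bash
cat > h.py <<'E'
import numpy as np,cv2
from scipy.optimize import minimize
from station import manip
DIM=dict(red=(88,24,32),yellow=(96,38,32),green=(104,52,32),blue=(112,66,32),tray=(144,88,10))
HUE=dict(red=[(0,7),(172,180)],yellow=[(20,35)],green=[(50,85)],blue=[(98,122)])
def grab(cam,name=None):
    k=manip.calibration(cam);im=manip.camera(cam)
    if name: cv2.imwrite(f'pics/{name}.png',im[:,:,::-1])
    return im,k['K'],np.array(k['pose'])
def colour(im,c,smin=110,vmin=35):
    h=cv2.cvtColor(im,cv2.COLOR_RGB2HSV);m=np.zeros(im.shape[:2],np.uint8)
    for a,b in HUE[c]: m|=cv2.inRange(h,(a,smin,vmin),(b,255,255))
    return m
def blob(m,uv):
    """component of mask nearest to uv (area>60)"""
    n,l,st,ce=cv2.connectedComponentsWithStats(m)
    ok=[i for i in range(1,n) if st[i,4]>60]
    i=min(ok,key=lambda i:np.min(np.hypot(*(np.argwhere(l==i)[:,::-1]-np.array(uv)).T)))
    return l==i
def proj(P,K,T):
    q=(P-T[:3,3])@T[:3,:3]; q=q@K.T; return q[:,:2]/q[:,2:]
def plane(uv,z,K,T):
    d=T[:3,:3]@np.linalg.inv(K)@np.array([*uv,1.]); return T[:3,3]+d*(z-T[2,3])/d[2]
def corners(p,d,z0):
    L,W,H=np.array(d)/1000;c,s=np.cos(p[2]),np.sin(p[2])
    return np.array([[p[0]+c*x-s*y,p[1]+s*x+c*y,z] for x in(-L/2,L/2) for y in(-W/2,W/2) for z in(z0,z0+H)])
def fit(mask,d,z0,K,T,yaw=None):
    """pose x,y,yaw of a block whose projected outline matches the mask's hull; and IoU"""
    pts=np.argwhere(mask)[:,::-1].astype(np.float32)
    # pixel squares rather than centres
    pts=np.vstack([pts+o for o in np.array([[-.5,-.5],[-.5,.5],[.5,-.5],[.5,.5]],np.float32)])
    H=cv2.convexHull(pts);A=cv2.contourArea(H);c=plane(pts.mean(0),z0+d[2]/1000,K,T)
    def f(p):
        B=cv2.convexHull(proj(corners(p,d,z0),K,T).astype(np.float32))
        i=cv2.intersectConvexConvex(H,B)[0];return -i/(A+cv2.contourArea(B)-i)
    best=None
    for y in ([yaw] if yaw is not None else np.arange(-1.5,1.6,.3)):
        r=minimize(f,[c[0],c[1],y],method='Nelder-Mead',options=dict(initial_simplex=[[c[0]+a,c[1]+b,y+e] for a,b,e in((0,0,0),(.01,0,0),(0,.01,0),(0,0,.15))],xatol=1e-5,fatol=1e-6))
        if best is None or r.fun<best.fun: best=r
    p=best.x;p[2]=(p[2]+np.pi/2)%np.pi-np.pi/2
    return p,-best.fun
E
python3 - <<'E'
from h import *
im,K,T=grab('top');s=.64
for c,uv in dict(red=(545,391),yellow=(366,386),green=(453,278),blue=(236,386)).items():
    r=manip.silhouettes('tray_'+c,'top')
    p,q=fit(blob(colour(im,c),np.array(uv)*s),DIM['tray'],0,K,T)
    print(c,p.round(4),round(q,3),[(x['uv'],round(x['confidence'],2)) for x in r])
    x=min(r,key=lambda x:np.hypot(*(np.array(x['uv'])-np.array(uv)*s)),default=None)
    if x: p,q=fit(x['region'],DIM['tray'],0,K,T);print('   net',p.round(4),round(q,3))
p,q=fit(blob(colour(im,'red'),(190,168)),DIM['red'],.096,K,T);print('box red',p.round(4),q)
r=manip.silhouettes('box_red','top')
print([(x['uv'],round(x['confidence'],2)) for x in r])
for x in r[:2]:print(fit(x['region'],DIM['red'],.096,K,T))
print('bottle',plane((380*s,276*s),.05,K,T))
E
```

```text
red [ 0.4117 -0.3135  0.3391] 0.963 [([350.5, 250.3], 0.86)]
   net [ 0.4136 -0.3128  0.3372] 0.93
yellow [ 0.4266  0.0258 -0.0833] 0.963 [([234.2, 249.6], 0.57), ([291.5, 178.7], 0.46)]
   net [ 0.4266  0.0259 -0.0914] 0.933
green [ 0.6316 -0.1462 -0.4436] 0.971 [([288.4, 178.8], 0.84)]
   net [ 0.6329 -0.1462 -0.4315] 0.943
blue [ 0.4323  0.2694 -0.2322] 0.975 [([152.4, 245.8], 0.97), ([392.7, 183.2], 0.61)]
   net [ 0.4326  0.2703 -0.2131] 0.953
box red [ 0.644   0.1398 -0.3489] 0.8848279594602172
[([189.7, 167.7], 0.93), ([192.8, 131.2], 0.9), ([151.8, 176.6], 0.62)]
(array([ 0.64316372,  0.13900346, -0.38839095]), np.float64(0.9241771417863701))
(array([ 0.7471028 ,  0.13831777, -1.15731327]), np.float64(0.8577097536117793))
bottle [ 0.62757984 -0.00664403  0.05      ]
```

```bash
cat >> h.py <<'E'
from scipy.spatial.transform import Rotation as Ro
def go(x,y,z,yaw):
    """turn first (with z), then shift in the turned frame"""
    s=manip.state();R=Ro.from_rotvec(s['ee_rot']).as_matrix();cur=np.arctan2(R[1,0],R[0,0])
    while yaw-cur>np.pi/2:yaw-=np.pi
    while yaw-cur<-np.pi/2:yaw+=np.pi
    c,n=np.cos(yaw),np.sin(yaw);Rt=np.array([[c,n,0],[n,-c,0],[0,0,-1.]])
    rv=np.degrees(Ro.from_matrix(R.T@Rt).as_rotvec());d=Rt.T@(np.array([x,y,z])-s['position'])*1000
    print('t',s['time_s'],'pos',s['position'].round(4),'F',np.round(s['contact_force'],1),'gap',round(s['finger_gap'],3),'grip',round(s['grip_force'],1),'| turn',rv.round(2),'shift',d.round(1))
E
python3 - <<'E'
from h import *
print(manip.grip_depth);go(.644,.139,.27,-.37)
E
```

```text
0.0187
t 0.4 pos [0.2024 0.4843 0.1999] F [ 0.1 -0.  -0.2] gap 1.001 grip 0.0 | turn [-0.02  0.   -1.48] shift [-536.6 -162.2  -70.1]
```

```bash
python3 -m creep '[[[-10,-3,-10],[0,0,-1.5],85],[[-25,-7,-20],[0,0,0],85],[[-40,-12,-20],[0,0,0],85],[[-40,-12,-20],[0,0,0],85],[[-40,-12,0],[0,0,0],85],[[-40,-12,0],[0,0,0],85],[[-40,-12,0],[0,0,0],85],[[-40,-12,0],[0,0,0],85],[[-40,-12,0],[0,0,0],85],[[-40,-12,0],[0,0,0],85],[[-40,-12,0],[0,0,0],85],[[-40,-12,0],[0,0,0],85],[[-40,-12,0],[0,0,0],85],[[-40,-13,0],[0,0,0],85],[[-30,-10,0],[0,0,0],85],[[-20,-7,0],[0,0,0],85],[[-12,-3,0],[0,0,0],85],[[0,0,0],[0,0,0],85],[[0,0,0],[0,0,0],85]]'
python3 - <<'E'
from h import *
go(.644,.139,.27,-.37)
im,K,T=grab('wrist','w1')
print(T.round(3),proj(np.array([[.644,.139,.128]]),K,T))
r=manip.silhouettes('box_red','wrist')
for x in r:print(x['uv'],x['confidence'],fit(x['region'],DIM['red'],.096,K,T))
E
```

```text
time_s: 2.3
position: [0.6768, 0.1126, 0.2696]
ee_rot: [-0.578, -3.087, 0.0]
contact_force: [0.4, 0.6, -0.3]
finger_gap: 0.994
grip_force: 0.0
t 2.3 pos [0.6768 0.1126 0.2696] F [ 0.4  0.6 -0.3] gap 0.994 grip 0.0 | turn [-0.02 -0.04  0.  ] shift [40.1 12.7 -0.4]
[[ 0.362  0.885  0.293  0.602]
 [ 0.932 -0.344 -0.114  0.142]
 [ 0.     0.315 -0.949  0.443]
 [ 0.     0.     0.     1.   ]] [[264.34396113 127.42754554]]
[264.0, 123.5] 0.88 (array([ 0.64310591,  0.1369569 , -0.38190116]), np.float64(0.9482054968741682))
[307.8, 207.4] 0.77 (array([ 0.74600826,  0.14388668, -1.0124846 ]), np.float64(0.61745348634544))
```

View pics/w1.png

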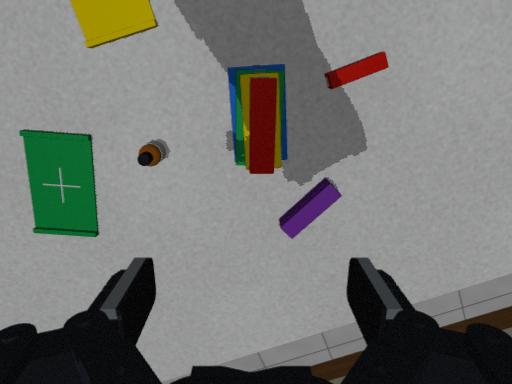

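The wrist view shows the stack at (262,125) with red on top, clear of the bottle at (150,154) and the purple look-alike at (310,207). I'll centre over it and look again from nearer.

```bash
python3 -m creep '[[[10,3,10],[0,0,0],60],[[15,5,20],[0,0,0],60],[[12,4,20],[0,0,0.3],60],[[4,2,20],[0,0,0.3],60],[[0,0,0],[0,0,0],60],[[0,0,0],[0,0,0],60]]'
python3 - <<'E'
from h import *
im,K,T=grab('wrist','w2')
uv=proj(np.array([[.643,.137,.128]]),K,T)[0];print(uv)
p,q=fit(blob(colour(im,'red'),uv),DIM['red'],.096,K,T);print(p,q)
r=manip.silhouettes('box_red','wrist')
for x in r:print(x['uv'],x['confidence'],fit(x['region'],DIM['red'],.096,K,T))
go(p[0],p[1],.102,p[2])
E
```

```text
time_s: 3.0
position: [0.6435, 0.1409, 0.2009]
ee_rot: [0.592, 3.085, -0.0]
contact_force: [0.3, 0.5, 1.3]
finger_gap: 0.706
grip_force: 0.0
[245.57244051 192.85697247]
[ 0.64466969  0.13676815 -0.379806  ] 0.9502115366141304
[302.1, 261.2] 0.83 (array([ 0.73061231,  0.14906741, -0.95618313]), np.float64(0.5641606541989118))
[357.1, 109.2] 0.7 (array([0.6099965 , 0.21691575, 1.29861203]), np.float64(0.37399726887683826))
[246.0, 184.8] 0.62 (array([ 0.64373952,  0.13665792, -0.38151485]), np.float64(0.9382686741094661))
t 3.1 pos [0.6445 0.1406 0.2015] F [-0.3  0.2  0.6] gap 0.701 grip 0.0 | turn [0.06 0.1  0.  ] shift [-1.6 -3.5 99.5]
```

View pics/w2.png

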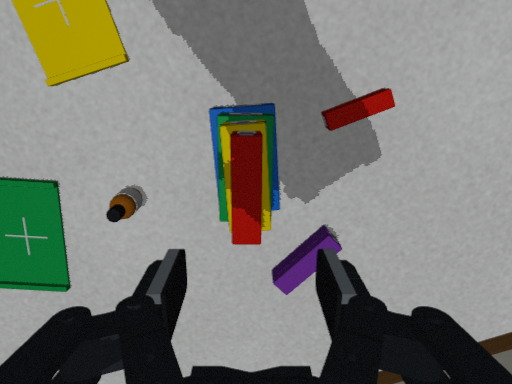

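Red is centred at pixel (247,188), and all the fits agree within about 1.5 mm. I'll descend and grip.

```bash
python3 -m creep '[[[-1,-2,15],[0,0,0],60],[[0,-1,25],[0,0,0],60],[[0,-0.5,25],[0,0,0],60],[[0,0,18],[0,0,0],60],[[0,0,10],[0,0,0],60],[[0,0,5],[0,0,0],60],[[0,0,1],[0,0,0],60],[[0,0,0],[0,0,0],50],[[0,0,0],[0,0,0],40],[[0,0,0],[0,0,0],32],[[0,0,0],[0,0,0],28],[[0,0,0],[0,0,0],20],[[0,0,0],[0,0,0],10],[[0,0,0],[0,0,0],10],[[0,0,0],[0,0,0],10],[[0,0,0],[0,0,0],10]]'
```

```text
time_s: 4.7
position: [0.6435, 0.1368, 0.101]
ee_rot: [-0.593, -3.085, 0.0]
contact_force: [0.2, 0.5, -0.5]
finger_gap: 0.114
grip_force: 0.0
```

Run:
```python
from h import *
a,K,T=grab('scene');im,_,_=grab('wrist')
c=cv2.resize(a[190:310,240:400],(640,480),interpolation=cv2.INTER_CUBIC)
cv2.imwrite('pics/s3.png',c[:,:,::-1]);cv2.imwrite('pics/w3.png',im[:,:,::-1])
s=manip.state();print(s['position'],s['finger_gap'],s['grip_force'],s['ee_rot'])
```

```text
[0.64346356 0.1367912  0.10094412] 0.11585039753312233 0.0 [-5.93467573e-01 -3.08488459e+00  1.61927177e-04]
```

View pics/w3.png

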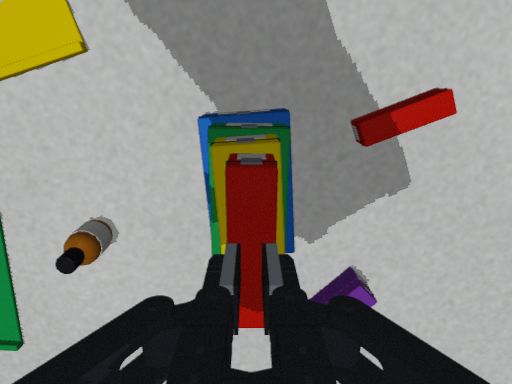

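View pics/s3.png

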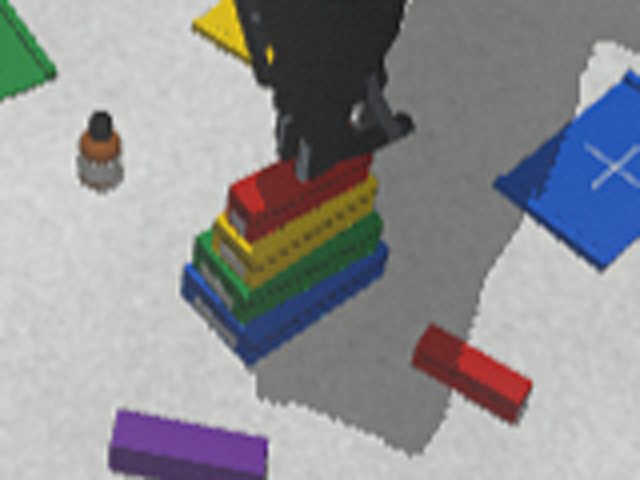

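The wrist view shows the pads at about (238..268, 245) in front of the red lid, with no grip force. Next I'll work out how high the tips really are.

```bash
python3 - <<'E'
from h import *
k=manip.calibration('wrist');K,T=k['K'],np.array(k['pose']);s=manip.state();R=Ro.from_rotvec(s['ee_rot']).as_matrix();p=s['position']
for dz in(0,-.013,-.019,-.03,-.04):
  for w in(.005,.012):
    print(dz,w,*(proj((p+R@np.array([x,w*g,dz]))[None],K,T)[0].round(0) for x in(-.011,.011) for g in(-1,1)))
im=manip.camera('wrist')
print('box',fit(blob(colour(im,'red'),(250,210)),DIM['red'],.096,K,T))
print(proj(corners((.6437,.1367,-.38),DIM['red'],.096),K,T).round(0))
E
python3 - <<'E'
import cv2
a=cv2.imread('pics/w3.png');cv2.imwrite('pics/w3c.png',cv2.resize(a[130:350,170:340],None,fx=2.7,fy=2.7,interpolation=cv2.INTER_CUBIC))
E
```

```text
0 0.005 [242. 249.] [259. 249.] [241. 214.] [259. 214.]
0 0.012 [230. 249.] [271. 249.] [229. 214.] [272. 214.]
-0.013 0.005 [241. 261.] [260. 261.] [241. 223.] [260. 223.]
-0.013 0.012 [228. 261.] [273. 261.] [227. 223.] [274. 223.]
-0.019 0.005 [241. 267.] [260. 267.] [240. 228.] [260. 228.]
-0.019 0.012 [227. 267.] [274. 266.] [226. 228.] [274. 228.]
-0.03 0.005 [240. 278.] [261. 278.] [240. 237.] [261. 237.]
-0.03 0.012 [226. 278.] [275. 278.] [225. 237.] [276. 237.]
-0.04 0.005 [240. 290.] [261. 290.] [239. 247.] [262. 247.]
-0.04 0.012 [224. 290.] [277. 290.] [223. 247.] [278. 247.]
box (array([ 0.64400453,  0.13703541, -0.38091977]), np.float64(0.8730440274251943))
[[228. 153.]
 [223. 168.]
 [273. 153.]
 [277. 168.]
 [231. 294.]
 [228. 330.]
 [270. 294.]
 [273. 330.]]
```

View pics/w3c.png

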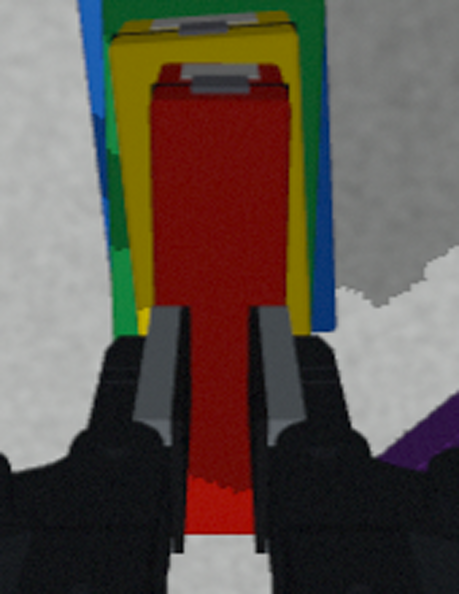

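The crop shows the fingertips at about (240,243), whereas the reported TCP projects to row 214. The real tips therefore stand about 36 mm behind the reported TCP, and they closed just over the lid without touching it. I'll open, go down about 31 mm more and close again.

```bash
python3 -m creep '[[[0,0,0],[0,0,0],25],[[0,0,0],[0,0,0],42],[[0,0,0],[0,0,0],42],[[0,0,0],[0,0,0],42],[[0,0,5],[0,0,0],42],[[0,0,8],[0,0,0],42],[[0,0,8],[0,0,0],42],[[0,0,5],[0,0,0],42],[[0,0,3],[0,0,0],42],[[0,0,0],[0,0,0],42],[[0,0,0],[0,0,0],42]]'
python3 - <<'E'
from h import *
im,K,T=grab('wrist','w4');s=manip.state();print(s['position'],s['contact_force'],s['finger_gap'])
cv2.imwrite('pics/w4.png',cv2.resize(im[130:350,150:360],None,fx=2.7,fy=2.7,interpolation=cv2.INTER_CUBIC)[:,:,::-1])
E
```

```text
time_s: 5.95
position: [0.6436, 0.1368, 0.0721]
ee_rot: [0.593, 3.085, -0.0]
contact_force: [0.4, 0.6, 0.4]
finger_gap: 0.495
grip_force: 0.0
[0.64370037 0.13682703 0.072259  ] [0.16620406 0.75984382 0.08568567] 0.4874418362397652
```

View pics/w4.png

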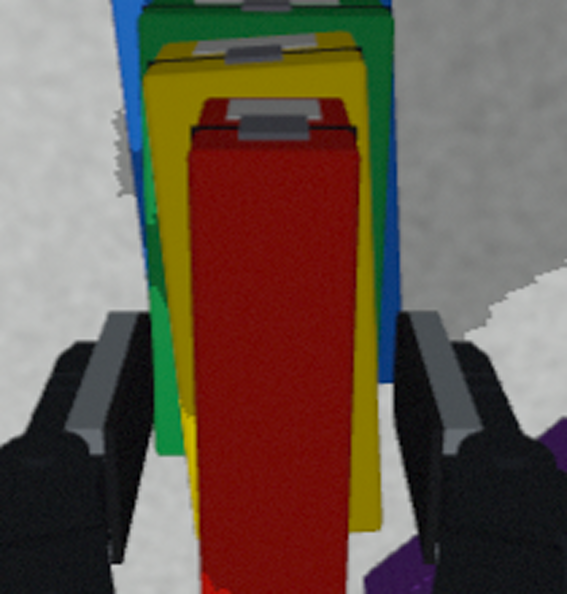

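The pads stand astride the red box, centred (tips at crop columns 152 and 397, box 193–357). Closing.

```bash
python3 -m creep '[[[0,0,0],[0,0,0],34],[[0,0,0],[0,0,0],28],[[0,0,0],[0,0,0],26],[[0,0,0],[0,0,0],24],[[0,0,0],[0,0,0],20],[[0,0,0],[0,0,0],10],[[0,0,0],[0,0,0],0],[[0,0,0],[0,0,0],0],[[0,0,0],[0,0,0],0]]'
```

```text
time_s: 6.9
position: [0.6437, 0.1368, 0.0723]
ee_rot: [0.593, 3.085, 0.0]
contact_force: [-1.1, 0.4, 5.5]
finger_gap: 0.275
grip_force: 60.0
```

```bash
python3 -m creep '[[[0,0,-2],[0,0,0],0],[[0,0,-4],[0,0,0],0],[[0,0,-8],[0,0,0],0],[[0,0,-16],[0,0,0],0],[[0,0,-25],[0,0,0],0],[[0,0,-25],[0,0,0],0],[[0,0,-15],[0,0,0],0],[[0,0,0],[0,0,0],0],[[0,0,0],[0,0,0],0]]';python3 - <<'E'
from h import *
im,K,T=grab('wrist');s=manip.state();R=Ro.from_rotvec(s['ee_rot']).as_matrix()
cv2.imwrite('pics/w5.png',im[:,:,::-1])
# height of held box relative to tcp by best IoU
m=blob(colour(im,'red'),(250,230))
for dz in np.arange(.0,.05,.005):
  p,q=fit(m,DIM['red'],s['position'][2]+dz,K,T,yaw=-.38);print(round(dz,3),p.round(4),round(q,3))
a,K2,T2=grab('scene');m2=blob(colour(a,'red'),proj(s['position'][None]+[0,0,.03],K2,T2)[0])
for dz in np.arange(.0,.05,.005):
  p,q=fit(m2,DIM['red'],s['position'][2]+dz,K2,T2,yaw=-.38);print(round(dz,3),p.round(4),round(q,3))
print(s['position'])
go(.4117,-.3135,.19,.338)
E
```

```text
time_s: 7.8
position: [0.6435, 0.1368, 0.1668]
ee_rot: [0.594, 3.085, -0.0]
contact_force: [0.0, 0.6, -0.7]
finger_gap: 0.262
grip_force: 59.5
0.0 [ 0.652   0.1314 -0.3847] 0.751
0.005 [ 0.6511  0.1323 -0.384 ] 0.798
0.01 [ 0.6502  0.1332 -0.3833] 0.851
0.015 [ 0.649   0.1342 -0.3828] 0.908
0.02 [ 0.646   0.1359 -0.3828] 0.953
0.025 [ 0.6441  0.1368 -0.3821] 0.941
0.03 [ 0.6431  0.1369 -0.3963] 0.875
0.035 [ 0.642   0.1371 -0.4098] 0.811
0.04 [ 0.6409  0.1373 -0.4248] 0.749
0.045 [ 0.6397  0.1374 -0.4418] 0.69
0.0 [0.6286 0.1202 0.0084] 0.564
0.005 [0.6322 0.1218 0.0137] 0.56
0.01 [0.6359 0.1234 0.0197] 0.556
0.015 [0.6396 0.125  0.0246] 0.552
0.02 [0.6433 0.1266 0.0306] 0.549
0.025 [0.647  0.1282 0.0365] 0.545
0.03 [0.6506 0.1297 0.0417] 0.541
0.035 [0.6543 0.1313 0.0475] 0.537
0.04 [0.6579 0.1329 0.0533] 0.533
0.045 [0.6616 0.1344 0.0594] 0.529
[0.64308456 0.13670429 0.16614377]
t 7.9 pos [0.6429 0.1367 0.1658] F [ 0.3 -0.6 -1. ] gap 0.268 grip 59.5 | turn [-3.000e-02 -1.000e-01 -4.114e+01] shift [ 367.4 -348.   -24.2]
```

View pics/w5.png

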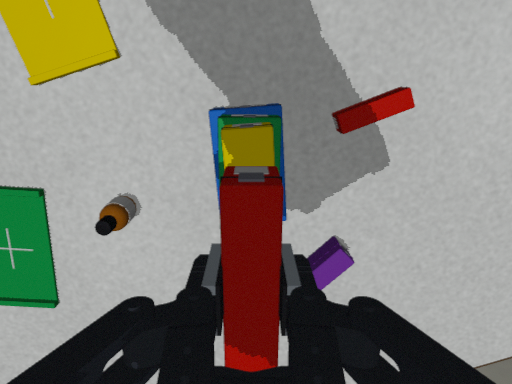

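Red is held level over the stack with its underside about 23 mm above the reported TCP, which agrees with the stack height. The stack is undisturbed. I'll carry it to the red tray.

```bash
python3 -m creep '[[[0,0,0],[0,0,-3],0],[[0,0,0],[0,0,-6],0],[[0,0,0],[0,0,-7],0],[[0,0,0],[0,0,-7],0],[[0,0,0],[0,0,-7],0],[[0,0,0],[0,0,-6],0],[[0,0,0],[0,0,-4],0],[[0,0,0],[0,0,-1.1],0]]'; python3 -m creep '[[[5,-5,0],[0,0,0],0],[[10,-10,0],[0,0,0],0],[[20,-18,0],[0,0,0],0],[[25,-24,0],[0,0,0],0],[[25,-24,0],[0,0,0],0],[[25,-24,0],[0,0,0],0],[[25,-24,0],[0,0,0],0],[[25,-24,0],[0,0,0],0],[[25,-24,0],[0,0,0],0],[[25,-24,0],[0,0,0],0],[[25,-24,0],[0,0,0],0],[[25,-24,0],[0,0,0],0],[[25,-24,0],[0,0,0],0],[[25,-22,0],[0,0,0],0],[[20,-18,0],[0,0,0],0],[[15,-15,0],[0,0,0],0],[[10,-10,0],[0,0,0],0],[[6,-6,0],[0,0,0],0],[[0,0,0],[0,0,0],0],[[0,0,0],[0,0,0],0]]';python3 - <<'E'
from h import *
go(.4117,-.3135,.04,.338)
im,K,T=grab('wrist','w6');s=manip.state()
b=blob(colour(im,'red'),(250,290))
print(fit(b,DIM['red'],s['position'][2]+.0237,K,T))
a,K2,T2=grab('top');
E
```

```text
time_s: 8.7
position: [0.6429, 0.1367, 0.1657]
ee_rot: [0.529, -3.095, 0.0]
contact_force: [0.9, -0.5, -0.8]
finger_gap: 0.268
grip_force: 59.4
time_s: 10.7
position: [0.4168, -0.3068, 0.167]
ee_rot: [-0.527, 3.097, 0.0]
contact_force: [-0.3, -0.2, -0.7]
finger_gap: 0.268
grip_force: 59.3
t 10.7 pos [ 0.4168 -0.3068  0.167 ] F [-0.3 -0.2 -0.7] gap 0.268 grip 59.3 | turn [ 0.01  0.01 -0.05] shift [  7.   -4.6 127. ]
(array([ 0.38399194, -0.31811373,  0.33631694]), np.float64(0.6637163381621118))
```

View pics/w6.png

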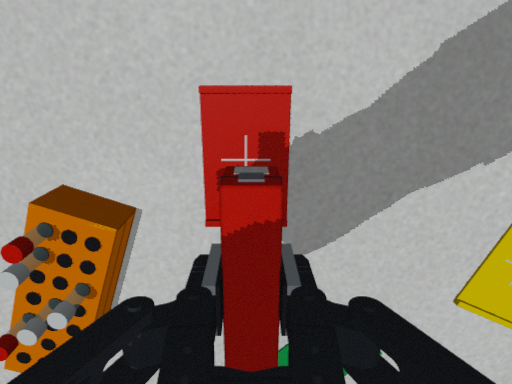

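The wrist view shows the red tray below with its cross at (246,159), the held red box at (250,270), and the rack off to the left. I'll check the tray pose from the cross and the corners.

Run:
```python
from h import *
k=manip.calibration('wrist');K,T=k['K'],np.array(k['pose'])
print('cross',plane((246,159),.004,K,T))
C=[plane(u,.010,K,T) for u in((200,87),(292,87))]+[plane(u,0,K,T) for u in ((287,226),(205,226))]
print(np.mean(C,0),np.arctan2(*(C[0]-C[3])[1::-1]),np.linalg.norm(C[0]-C[1]),np.linalg.norm(C[0]-C[3]))
print(plane((613*.64,287*.64),.08,*[manip.calibration('top')[x] for x in('K','pose')]))
```

```text
cross [ 0.41349263 -0.31344267  0.004     ]
[ 0.41633597 -0.31244637  0.005     ] -2.823976854264919 0.08594071892243851 0.1461258145733425
[ 0.59221098 -0.43061935  0.08      ]
```

```bash
python3 -m creep '[[[3,-2,10],[0,0,0],0],[[3,-2.5,20],[0,0,0],0],[[0,0,30],[0,0,0],0],[[0,0,30],[0,0,0],0],[[0,0,30],[0,0,0],0],[[0,0,25],[0,0,0],0],[[0,0,15],[0,0,0],0],[[0,0,8],[0,0,0],0],[[0,0,4],[0,0,0],0],[[0,0,0],[0,0,0],0],[[0,0,0],[0,0,0],0]]';python3 - <<'E'
from h import *
go(.4128,-.3133,-.0197,.336)
E
```

```text
time_s: 11.9
position: [0.413, -0.3138, -0.0043]
ee_rot: [-0.527, 3.096, -0.001]
contact_force: [-0.0, 0.2, -0.9]
finger_gap: 0.27
grip_force: 59.3
t 11.9 pos [ 0.413  -0.3138 -0.0043] F [-0.   0.2 -0.9] gap 0.27 grip 59.3 | turn [-0.06  0.03  0.08] shift [ 0.   0.5 15.4]
```

```bash
python3 -m creep '[[[0,0,4],[0,0,0],0],[[0,0,4],[0,0,0],0],[[0,0,3],[0,0,0],0],[[0,0,1],[0,0,0],0],[[0,0,0.5],[0,0,0],0],[[0,0,0],[0,0,0],0],[[0,0,0],[0,0,0],0]]'; python3 -m creep '[[[0,0,1],[0,0,0],0],[[0,0,1],[0,0,0],0],[[0,0,0],[0,0,0],0]]'
```

```text
time_s: 12.6
position: [0.4126, -0.3136, -0.0174]
ee_rot: [-0.527, 3.097, -0.0]
contact_force: [-0.4, -0.4, -1.3]
finger_gap: 0.271
grip_force: 59.3
time_s: 12.9
position: [0.4124, -0.3135, -0.0196]
ee_rot: [0.527, -3.097, -0.0]
contact_force: [-0.8, 0.7, -0.3]
finger_gap: 0.269
grip_force: 59.3
```

```bash
python3 -m creep '[[[0,0,0.6],[0,0,0],0],[[0,0,0],[0,0,0],0],[[0,0,0],[0,0,0],0]]'; python3 -m creep '[[[0,0,0.6],[0,0,0],0],[[0,0,0],[0,0,0],0],[[0,0,0],[0,0,0],0]]'
```

```text
time_s: 13.2
position: [0.4125, -0.3135, -0.0197]
ee_rot: [-0.527, 3.097, -0.0]
contact_force: [-1.4, 1.0, 5.9]
finger_gap: 0.268
grip_force: 60.2
time_s: 13.5
position: [0.4125, -0.3135, -0.0197]
ee_rot: [-0.527, 3.097, -0.001]
contact_force: [-3.0, 2.7, 12.5]
finger_gap: 0.273
grip_force: 61.3
```

Contact came exactly at the predicted height. I'll ease off, release, rise and check.

```bash
python3 -m creep '[[[0,0,-0.8],[0,0,0],10],[[0,0,0],[0,0,0],24],[[0,0,0],[0,0,0],28],[[0,0,0],[0,0,0],34],[[0,0,0],[0,0,0],45],[[0,0,0],[0,0,0],45],[[0,0,0],[0,0,0],45],[[0,0,-5],[0,0,0],45],[[0,0,-15],[0,0,0],50],[[0,0,-30],[0,0,0],60],[[0,0,-40],[0,0,0],60],[[0,0,-40],[0,0,0],60],[[0,0,-40],[0,0,0],60],[[0,0,-25],[0,0,0],60],[[0,0,-10],[0,0,0],60],[[0,0,0],[0,0,0],60]]';python3 - <<'E'
from h import *
go(.644,.138,.18,-.37)
im,K,T=grab('wrist','w7')
h=cv2.cvtColor(im,cv2.COLOR_RGB2HSV)
r=manip.silhouettes('box_red','wrist')
for x in r:print(x['uv'],x['confidence'],fit(x['region'],DIM['red'],.004,K,T))
r=manip.silhouettes('tray_red','wrist')
for x in r:print(x['uv'],x['confidence'],fit(x['region'],DIM['tray'],0,K,T))
print(fit(blob(colour(im,'red'),(250,230)),DIM['tray'],0,K,T))
E
```

```text
time_s: 15.1
position: [0.413, -0.3139, 0.1863]
ee_rot: [-0.527, 3.095, -0.003]
contact_force: [0.7, 0.7, -0.5]
finger_gap: 0.702
grip_force: 0.0
t 15.1 pos [ 0.413  -0.3139  0.1863] F [ 0.7  0.7 -0.5] gap 0.702 grip 0.0 | turn [-0.09  0.11 40.52] shift [-51.9 504.8   6.3]
[250.1, 160.1] 0.89 (array([ 0.4118679 , -0.3152331 ,  0.34676489]), np.float64(0.9585833420727252))
[240.2, 154.5] 0.84 (array([ 0.41396661, -0.314835  ,  0.33616357]), np.float64(0.992918513770363))
(array([ 0.41396075, -0.31476607,  0.33749154]), np.float64(0.97938591919557))
```

View pics/w7.png

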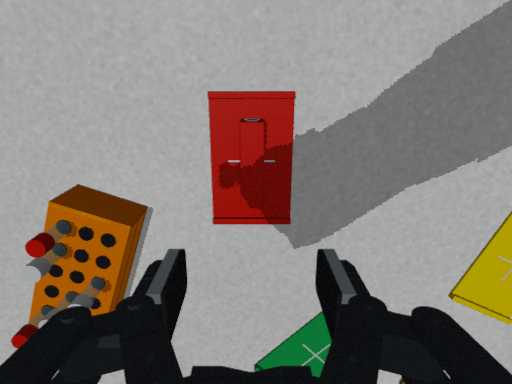

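The wrist view shows the red box at (252,160), centred on the cross of the red tray and within 2 mm by the fits. Back to the stack for yellow.

```bash
python3 -m creep '[[[0,0,0],[0,0,3],60],[[0,0,0],[0,0,6.5],60],[[0,0,0],[0,0,7],60],[[0,0,0],[0,0,7],60],[[0,0,0],[0,0,7],60],[[0,0,0],[0,0,6],60],[[0,0,0],[0,0,4],60]]'; python3 -m creep '[[[-1,10,0],[0,0,0],60],[[-2,20,-2],[0,0,0],60],[[-3,32,-5],[0,0,0],60],[[-4,38,-5],[0,0,0],60],[[-4,38,0],[0,0,0],60],[[-4,38,0],[0,0,0],60],[[-4,38,0],[0,0,0],60],[[-4,38,0],[0,0,0],60],[[-4,38,0],[0,0,0],60],[[-4,38,0],[0,0,0],60],[[-4,38,0],[0,0,0],60],[[-4,38,0],[0,0,0],60],[[-4,38,0],[0,0,0],60],[[-3,30,0],[0,0,0],60],[[-3,20,0],[0,0,0],60],[[-2,13,0],[0,0,0],60],[[-1,6,0],[0,0,0],60],[[0,0,0],[0,0,0],60],[[0,0,0],[0,0,0],60]]'
cat > look.py <<'E'
import sys
from h import *
c,z0,gz=sys.argv[1],float(sys.argv[2]),float(sys.argv[3])
im,K,T=grab('wrist');uv=proj(np.array([[.6437,.1367,z0+.032]]),K,T)[0]
p,q=fit(blob(colour(im,c),uv),DIM[c],z0,K,T);print(p.round(4),round(q,3))
for x in manip.silhouettes('box_'+c,'wrist'):
    a,b=fit(x['region'],DIM[c],z0,K,T);print('net',x['confidence'],a.round(4),round(b,3))
im,K,T=grab('top')
for x in manip.silhouettes('box_'+c,'top'):
    a,b=fit(x['region'],DIM[c],z0,K,T);print('top net',x['confidence'],a.round(4),round(b,3))
go(p[0],p[1],gz,p[2])
E
python3 look.py yellow .064 .039
```

```text
time_s: 15.95
position: [0.4118, -0.313, 0.1834]
ee_rot: [-0.583, -3.084, -0.002]
contact_force: [-0.1, 0.5, 0.7]
finger_gap: 0.698
grip_force: 0.0
time_s: 17.85
position: [0.648, 0.1424, 0.197]
ee_rot: [-0.578, -3.088, 0.001]
contact_force: [-0.1, -1.0, 0.6]
finger_gap: 0.702
grip_force: 0.0
[ 0.6428  0.1374 -0.3121] 0.979
net 0.62 [ 0.6425  0.1374 -0.3132] 0.983
top net 0.87 [ 0.6502  0.136  -0.3007] 0.635
t 18.05 pos [0.6482 0.1423 0.1975] F [-0.5 -0.5  0.2] gap 0.704 grip 0.0 | turn [ 0.    0.02 -3.35] shift [  3.7  -6.3 158.5]
```

```bash
python3 -m creep '[[[0,0,0],[0,0,-2],60],[[0,0,0],[0,0,-1.3],60],[[2,-3,15],[0,0,0],60],[[1.5,-3.5,25],[0,0,0],60],[[0,0,30],[0,0,0],60],[[0,0,30],[0,0,0],60],[[0,0,25],[0,0,0],60],[[0,0,15],[0,0,0],60],[[0,0,10],[0,0,0],60],[[0,0,6],[0,0,0],60],[[0,0,3],[0,0,0],60],[[0,0,1],[0,0,0],60],[[0,0,0],[0,0,0],60],[[0,0,0],[0,0,0],60]]';python3 - <<'E'
from h import *
go(.6427,.1374,.036,-.3125)
E
```

```text
time_s: 19.45
position: [0.6434, 0.1381, 0.0378]
ee_rot: [0.488, 3.103, 0.0]
contact_force: [-0.7, -0.2, 1.0]
finger_gap: 0.701
grip_force: 0.0
t 19.45 pos [0.6434 0.1381 0.0378] F [-0.7 -0.2  1. ] gap 0.701 grip 0.0 | turn [0.02 0.05 0.03] shift [ 0.5 -0.9  1.8]
```

```bash
python3 -m creep '[[[0.5,-0.9,1],[0,0,0],55],[[0,0,0],[0,0,0],50],[[0,0,0],[0,0,0],46],[[0,0,0],[0,0,0],42],[[0,0,0],[0,0,0],39],[[0,0,0],[0,0,0],36],[[0,0,0],[0,0,0],30],[[0,0,0],[0,0,0],15],[[0,0,0],[0,0,0],15],[[0,0,0],[0,0,0],15]]'; python3 -m creep '[[[0,0,-1],[0,0,0],15],[[0,0,-3],[0,0,0],15],[[0,0,-6],[0,0,0],15],[[0,0,-12],[0,0,0],15],[[0,0,-20],[0,0,0],15],[[0,0,-30],[0,0,0],15],[[0,0,-30],[0,0,0],15],[[0,0,-20],[0,0,0],15],[[0,0,-8],[0,0,0],15],[[0,0,0],[0,0,0],15],[[0,0,0],[0,0,0],15]]';python3 - <<'E'
from h import *
im,K,T=grab('wrist');s=manip.state()
m=blob(colour(im,'yellow'),(250,230))
for dz in np.arange(.015,.04,.005):
  p,q=fit(m,DIM['yellow'],s['position'][2]+dz,K,T,yaw=-.31);print(round(dz,3),p.round(4),round(q,3))
m=blob(colour(im,'green'),(250,160))
print('green',fit(m,DIM['green'],.032,K,T))
go(.4266,.0258,.13,-.085)
E
```

```text
time_s: 20.45
position: [0.6424, 0.1373, 0.0363]
ee_rot: [0.488, 3.103, 0.0]
contact_force: [-0.4, -1.0, 4.7]
finger_gap: 0.433
grip_force: 59.7
time_s: 21.55
position: [0.6419, 0.1372, 0.1653]
ee_rot: [-0.488, -3.102, 0.001]
contact_force: [-0.7, -1.1, -1.6]
finger_gap: 0.434
grip_force: 60.1
0.015 [ 0.6487  0.1354 -0.2735] 0.864
0.02 [ 0.6474  0.1355 -0.3339] 0.872
0.025 [ 0.6462  0.136  -0.3138] 0.879
0.03 [ 0.6467  0.1359 -0.3129] 0.849
0.035 [ 0.6458  0.1362 -0.3127] 0.791
green (array([ 0.6422934 ,  0.13554046, -0.3879267 ]), np.float64(0.3723248929098648))
t 21.6 pos [0.6416 0.1371 0.1648] F [-0.5  0.3 -1.2] gap 0.435 grip 60.1 | turn [ -0.05  -0.1  -13.01] shift [ 204.8 -129.2   34.8]
```

```bash
python3 -m creep '[[[0,0,0],[0,0,-3],15],[[0,0,0],[0,0,-5],15],[[0,0,0],[0,0,-4],15],[[0,0,0],[0,0,-1],15],[[0,0,0],[0,0,0],15],[[6,-4,0],[0,0,0],15],[[14,-9,0],[0,0,0],15],[[22,-14,0],[0,0,0],15],[[24,-15,0],[0,0,0],15],[[24,-15,0],[0,0,0],15],[[24,-15,0],[0,0,0],15],[[24,-15,0],[0,0,0],15],[[22,-14,0],[0,0,0],15],[[18,-12,0],[0,0,0],15],[[14,-9,0],[0,0,0],15],[[8,-5,0],[0,0,0],15],[[4,-2,0],[0,0,0],15],[[0,0,0],[0,0,0],15],[[0,0,0],[0,0,0],15]]';python3 - <<'E'
from h import *
go(.428,.0253,-.0237,-.085)
im,K,T=grab('wrist')
for x in manip.silhouettes('tray_yellow','wrist'):
    print(x['uv'],x['region'].sum());H=cv2.convexHull(np.argwhere(x['region'])[:,::-1].astype(np.int32));b=cv2.approxPolyDP(H,4,True)[:,0];print(b.tolist())
    h=cv2.cvtColor(im,cv2.COLOR_RGB2HSV);w=(h[...,1]<70)&(h[...,2]>90)&(cv2.fillConvexPoly(np.zeros(im.shape[:2],np.uint8),H,1)>0)
    m=cv2.erode(cv2.fillConvexPoly(np.zeros(im.shape[:2],np.uint8),H,1),np.ones((9,9)))>0
    q=np.argwhere(w&m)[:,::-1];print('white',len(q),np.median(q,0),q.min(0),q.max(0), plane(np.median(q,0),.004,K,T))
cv2.imwrite('pics/w8.png',im[:,:,::-1])
E
```

```text
time_s: 23.5
position: [0.4287, 0.0263, 0.1661]
ee_rot: [0.134, 3.138, 0.0]
contact_force: [0.2, 0.2, -1.2]
finger_gap: 0.434
grip_force: 60.1
t 23.5 pos [0.4287 0.0263 0.1661] F [ 0.2  0.2 -1.2] gap 0.434 grip 60.1 | turn [ 0.    0.03 -0.01] shift [  0.6  -1.1 189.8]
[249.5, 124.7] 6357
[[295, 91], [290, 160], [206, 163], [203, 90]]
white 36 [248.5 148.5] [248 140] [249 157] [0.41217303 0.02536647 0.004     ]
```

View pics/w8.png

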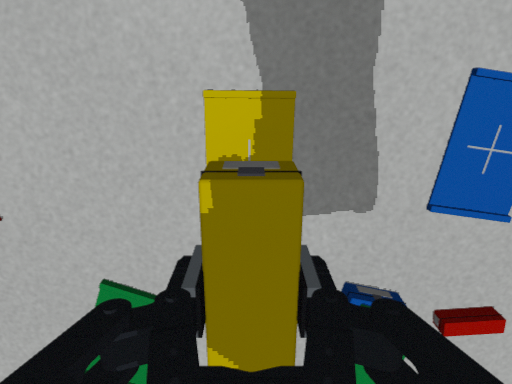

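The view shows the yellow box held above the yellow tray, with the tray's far corners at (204,91) and (295,91) and its cross stem at column 248.5. The blue tray's cross is at (492,150).

Run:
```python
from h import *
k=manip.calibration('wrist');K,T=k['K'],np.array(k['pose'])
a,b=plane((203.5,90.5),.01,K,T),plane((295.5,90.5),.01,K,T);m=(a+b)/2;d=b-a;yaw=np.arctan2(d[1],d[0])-np.pi/2
print(a,b,np.linalg.norm(d),yaw,m[:2]+.072*np.array([np.cos(yaw),np.sin(yaw)]))
print('blue cross',plane((492,150),.004,K,T))
```

```text
[ 0.35286317 -0.01154124  0.01      ] [0.3602206  0.07408694 0.01      ] 0.08594368410326472 -0.08571257527656018 [0.42827757 0.0251091 ]
blue cross [0.43450512 0.26902284 0.004     ]
```

```bash
python3 -m creep '[[[0.6,-1.1,10],[0,0,0],15],[[0,0,20],[0,0,0],15],[[0,0,30],[0,0,0],15],[[0,0,30],[0,0,0],15],[[0,0,30],[0,0,0],15],[[0,0,25],[0,0,0],15],[[0,0,18],[0,0,0],15],[[0,0,10],[0,0,0],15],[[0,0,6],[0,0,0],15],[[0,0,4],[0,0,0],15],[[0,0,2],[0,0,0],15],[[0,0,1],[0,0,0],15],[[0,0,0],[0,0,0],15],[[0,0,0],[0,0,0],15]]'
```

```text
time_s: 25.0
position: [0.4277, 0.025, -0.0195]
ee_rot: [0.134, 3.138, -0.0]
contact_force: [-0.1, -0.2, -0.8]
finger_gap: 0.432
grip_force: 60.1
```

```bash
python3 -m creep '[[[0,0,2],[0,0,0],15],[[0,0,1],[0,0,0],15],[[0,0,0.5],[0,0,0],15],[[0,0,0],[0,0,0],15]]'; python3 -m creep '[[[0,0,0.6],[0,0,0],15],[[0,0,0],[0,0,0],15],[[0,0,0],[0,0,0],15]]'
```

```text
time_s: 25.4
position: [0.4273, 0.025, -0.0235]
ee_rot: [-0.134, -3.139, 0.0]
contact_force: [-0.4, 0.0, -0.7]
finger_gap: 0.436
grip_force: 60.1
time_s: 25.7
position: [0.4274, 0.025, -0.0237]
ee_rot: [0.134, 3.139, -0.0]
contact_force: [-1.9, 0.0, 5.2]
finger_gap: 0.434
grip_force: 60.7
```

Yellow has touched down. Release and rise.

```bash
python3 -m creep '[[[0,0,-0.3],[0,0,0],30],[[0,0,0],[0,0,0],38],[[0,0,0],[0,0,0],42],[[0,0,0],[0,0,0],48],[[0,0,0],[0,0,0],58],[[0,0,0],[0,0,0],58],[[0,0,0],[0,0,0],58],[[0,0,-5],[0,0,0],58],[[0,0,-15],[0,0,0],60],[[0,0,-30],[0,0,0],60],[[0,0,-40],[0,0,0],70],[[0,0,-40],[0,0,0],70],[[0,0,-40],[0,0,0],70],[[0,0,-25],[0,0,0],75],[[0,0,-10],[0,0,0],75],[[0,0,0],[0,0,0],75]]';python3 - <<'E'
from h import *
im,K,T=grab('wrist')
for n,d,z in(('box_yellow',DIM['yellow'],.004),('tray_yellow',DIM['tray'],0)):
  for x in manip.silhouettes(n,'wrist'):print(n,x['uv'],x['confidence'],fit(x['region'],d,z,K,T))
go(.643,.137,.18,-.38)
E
```

```text
time_s: 27.3
position: [0.428, 0.0251, 0.1823]
ee_rot: [0.134, 3.137, 0.0]
contact_force: [0.8, 0.4, 0.3]
finger_gap: 0.88
grip_force: 0.0
box_yellow [250.5, 163.5] 0.72 (array([ 0.42794201,  0.0247701 , -0.09286994]), np.float64(0.9790456940936548))
box_yellow [2.8, 210.3] 0.42 (array([ 0.48337442, -0.28750015, -1.11468609]), np.float64(0.04329416334824676))
tray_yellow [233.0, 146.6] 0.7 (array([ 0.42772829,  0.02391371, -0.08865072]), np.float64(0.9899082277576822))
t 27.45 pos [0.4265 0.025  0.1799] F [ 0.1 -0.7  0.1] gap 0.879 grip 0.0 | turn [-0.04 -0.12 16.89] shift [-1.595e+02  1.843e+02 -1.000e-01]
```

Yellow is placed within 1 mm. Next, green.

```bash
python3 -m creep '[[[0,0,0],[0,0,4],75],[[0,0,0],[0,0,6],75],[[0,0,0],[0,0,5],75],[[0,0,0],[0,0,1.9],75],[[-10,12,-3],[0,0,0],75],[[-20,23,-6],[0,0,0],75],[[-26,30,-6],[0,0,0],75],[[-26,30,0],[0,0,0],75],[[-26,30,0],[0,0,0],75],[[-22,26,0],[0,0,0],75],[[-16,18,0],[0,0,0],75],[[-9,10,0],[0,0,0],75],[[-4,5,0],[0,0,0],75],[[0,0,0],[0,0,0],75],[[0,0,0],[0,0,0],75]]'; python3 look.py green .032 .003
```

```text
time_s: 28.95
position: [0.6425, 0.1366, 0.1956]
ee_rot: [-0.593, -3.084, 0.001]
contact_force: [0.2, -0.4, 0.7]
finger_gap: 0.88
grip_force: 0.0
[ 0.6424  0.1356 -0.3874] 0.977
net 0.81 [ 0.6422  0.1355 -0.3818] 0.984
top net 0.87 [ 0.65    0.1331 -0.3537] 0.608
t 29.15 pos [0.6429 0.1366 0.1968] F [-0.4  0.2  0.6] gap 0.882 grip 0.0 | turn [0.   0.02 0.4 ] shift [  0.   -1.1 193.8]
```

```bash
python3 -m creep '[[[0,-1.1,15],[0,0,0.3],75],[[0,0,30],[0,0,0],75],[[0,0,35],[0,0,0],75],[[0,0,35],[0,0,0],75],[[0,0,30],[0,0,0],75],[[0,0,22],[0,0,0],75],[[0,0,12],[0,0,0],75],[[0,0,8],[0,0,0],75],[[0,0,4],[0,0,0],75],[[0,0,2],[0,0,0],75],[[0,0,0],[0,0,0],75],[[0,0,0],[0,0,0],75]]';python3 - <<'E'
from h import *
go(.6423,.1356,.002,-.385)
E
```

```text
time_s: 30.35
position: [0.6434, 0.136, 0.0041]
ee_rot: [0.601, 3.082, 0.001]
contact_force: [-0.3, 0.9, 1.0]
finger_gap: 0.878
grip_force: 0.0
t 30.35 pos [0.6434 0.136  0.0041] F [-0.3  0.9  1. ] gap 0.878 grip 0.0 | turn [ 0.03  0.06 -0.02] shift [ 0.9 -0.8  2.1]
```

```bash
python3 -m creep '[[[0.5,-0.8,1.5],[0,0,0],72],[[0,0,0],[0,0,0],66],[[0,0,0],[0,0,0],60],[[0,0,0],[0,0,0],56],[[0,0,0],[0,0,0],53],[[0,0,0],[0,0,0],50],[[0,0,0],[0,0,0],40],[[0,0,0],[0,0,0],30],[[0,0,0],[0,0,0],30],[[0,0,0],[0,0,0],30]]'; python3 -m creep '[[[0,0,-1],[0,0,0],30],[[0,0,-3],[0,0,0],30],[[0,0,-6],[0,0,0],30],[[0,0,-12],[0,0,0],30],[[0,0,-20],[0,0,0],30],[[0,0,-30],[0,0,0],30],[[0,0,-35],[0,0,0],30],[[0,0,-25],[0,0,0],30],[[0,0,-10],[0,0,0],30],[[0,0,0],[0,0,0],30],[[0,0,0],[0,0,0],30]]';python3 - <<'E'
from h import *
go(.633,-.147,.14,-.438)
im,K,T=grab('wrist')
for x in manip.silhouettes('tray_green','wrist'):
  print(x['uv'],x['confidence'],fit(x['region'],DIM['tray'],0,K,T))
for x in manip.silhouettes('oil_bottle','top'):
  print('bottle',x['uv'])
E
```

```text
time_s: 31.35
position: [0.6423, 0.1354, 0.0021]
ee_rot: [0.601, 3.083, 0.0]
contact_force: [-0.9, 1.2, 5.6]
finger_gap: 0.599
grip_force: 61.8
time_s: 32.45
position: [0.6416, 0.1352, 0.1428]
ee_rot: [-0.601, -3.082, 0.001]
contact_force: [0.1, -0.1, -0.7]
finger_gap: 0.598
grip_force: 62.6
t 32.45 pos [0.6416 0.1352 0.1428] F [ 0.1 -0.1 -0.7] gap 0.598 grip 62.6 | turn [-0.05 -0.06  3.02] shift [-111.9 -259.3    2.8]
[22.0, 268.9] 0.64 (array([ 0.65036889, -0.12405098, -0.93451902]), np.float64(0.47463658164200323))
bottle [244.6, 181.4]
```

```bash
python3 -m creep '[[[0,0,0],[0,0,1.5],30],[[0,0,0],[0,0,1.5],30],[[-4,-10,0],[0,0,0],30],[[-9,-20,0],[0,0,0],30],[[-11,-26,0],[0,0,0],30],[[-11,-26,0],[0,0,0],30],[[-11,-26,0],[0,0,0],30],[[-11,-26,0],[0,0,0],30],[[-11,-26,0],[0,0,0],30],[[-11,-26,0],[0,0,0],30],[[-11,-25,0],[0,0,0],30],[[-9,-20,0],[0,0,0],30],[[-6,-14,0],[0,0,0],30],[[-4,-9,0],[0,0,0],30],[[-3,-5,0],[0,0,0],30],[[0,0,0],[0,0,0],30],[[0,0,0],[0,0,0],30]]';python3 - <<'E'
from h import *
go(.633,-.147,-.0259,-.438)
im,K,T=grab('wrist','w9')
for x in manip.silhouettes('tray_green','wrist'):
    H=cv2.convexHull(np.argwhere(x['region'])[:,::-1].astype(np.int32));b=cv2.approxPolyDP(H,3,True)[:,0];print(x['uv'],b.tolist())
    b=b[b[:,1]<b[:,1].min()+15];b=b[np.argsort(b[:,0])];a,c=plane(b[0]+[-.5,-.5],.01,K,T),plane(b[-1]+[.5,-.5],.01,K,T)
    d=c-a;yaw=np.arctan2(d[1],d[0])-np.pi/2;print(np.linalg.norm(d),yaw,(a+c)[:2]/2+.072*np.array([np.cos(yaw),np.sin(yaw)]))
E
```

```text
time_s: 34.3
position: [0.6339, -0.146, 0.1438]
ee_rot: [-0.681, -3.067, -0.0]
contact_force: [0.8, 0.3, -1.2]
finger_gap: 0.601
grip_force: 62.6
t 34.3 pos [ 0.6339 -0.146   0.1438] F [ 0.8  0.3 -1.2] gap 0.601 grip 62.6 | turn [ 0.   -0.01  0.05] shift [  0.4  -1.2 169.7]
[251.5, 120.7] [[298, 94], [293, 150], [201, 148], [201, 91]]
0.08552095190817009 -0.46721750992406963 [ 0.63292825 -0.1488036 ]
[509.0, 95.4] [[510, 113], [505, 111], [511, 53]]
0.0008431673899326187 -0.43785003583418325 [0.69842494 0.06620884]
```

```bash
python3 -m creep '[[[0.4,-1.7,10],[0,0,0],30],[[0,0,20],[0,0,0],30],[[0,0,28],[0,0,0],30],[[0,0,28],[0,0,0],30],[[0,0,26],[0,0,0],30],[[0,0,20],[0,0,0],30],[[0,0,14],[0,0,0],30],[[0,0,8],[0,0,0],30],[[0,0,5],[0,0,0],30],[[0,0,3],[0,0,0],30],[[0,0,2],[0,0,0],30],[[0,0,1],[0,0,0],30],[[0,0,0],[0,0,0],30],[[0,0,0],[0,0,0],30]]'
```

```text
time_s: 35.8
position: [0.633, -0.1482, -0.0208]
ee_rot: [0.682, 3.066, -0.0]
contact_force: [0.0, 1.0, -0.7]
finger_gap: 0.6
grip_force: 62.6
```

```bash
python3 -m creep '[[[0,0,2],[0,0,0],30],[[0,0,1.5],[0,0,0],30],[[0,0,1],[0,0,0],30],[[0,0,0],[0,0,0],30]]'; python3 -m creep '[[[0,0,0.7],[0,0,0],30],[[0,0,0],[0,0,0],30],[[0,0,0],[0,0,0],30]]'
```

```text
time_s: 36.2
position: [0.6326, -0.1481, -0.0258]
ee_rot: [-0.682, -3.066, 0.0]
contact_force: [0.6, -0.6, -0.4]
finger_gap: 0.599
grip_force: 62.7
time_s: 36.5
position: [0.6327, -0.1481, -0.0259]
ee_rot: [0.682, 3.066, -0.0]
contact_force: [-1.6, 0.7, 5.1]
finger_gap: 0.598
grip_force: 63.1
```

Green has touched down. Release, rise and check.

```bash
python3 -m creep '[[[0,0,-0.3],[0,0,0],45],[[0,0,0],[0,0,0],52],[[0,0,0],[0,0,0],56],[[0,0,0],[0,0,0],62],[[0,0,0],[0,0,0],72],[[0,0,0],[0,0,0],72],[[0,0,0],[0,0,0],72],[[0,0,-5],[0,0,0],72],[[0,0,-15],[0,0,0],72],[[0,0,-30],[0,0,0],80],[[0,0,-40],[0,0,0],85],[[0,0,-40],[0,0,0],85],[[0,0,-40],[0,0,0],85],[[0,0,-30],[0,0,0],85],[[0,0,-10],[0,0,0],85],[[0,0,0],[0,0,0],85]]';python3 - <<'E'
from h import *
im,K,T=grab('wrist')
for n,d,z in(('box_green',DIM['green'],.004),('tray_green',DIM['tray'],0)):
  for x in manip.silhouettes(n,'wrist'):print(n,x['uv'],x['confidence'],fit(x['region'],d,z,K,T))
go(.6425,.1355,.18,-.38)
E
```

```text
time_s: 38.1
position: [0.6335, -0.1482, 0.1857]
ee_rot: [0.681, 3.064, -0.0]
contact_force: [-0.2, -0.4, -0.4]
finger_gap: 0.998
grip_force: 0.0
box_green [250.1, 158.3] 0.8 (array([ 0.6328111 , -0.14821167, -0.43523633]), np.float64(0.9811303787982931))
tray_green [277.9, 143.4] 0.66 (array([ 0.63206154, -0.1473285 , -0.44544556]), np.float64(0.9836323576832366))
t 38.25 pos [ 0.6319 -0.1479  0.1822] F [ 0.6  0.  -0.9] gap 0.996 grip 0.0 | turn [-0.03 -0.14 -3.31] shift [ 95.3 267.1   2.2]
```

```bash
python3 -m creep '[[[0,0,-3],[0,0,-1.5],85],[[0,0,-6],[0,0,-1.8],85],[[5,14,-3],[0,0,0],85],[[9,26,0],[0,0,0],85],[[12,34,0],[0,0,0],85],[[13,36,0],[0,0,0],85],[[13,36,0],[0,0,0],85],[[13,36,0],[0,0,0],85],[[12,34,0],[0,0,0],85],[[9,25,0],[0,0,0],85],[[6,16,0],[0,0,0],85],[[3,9,0],[0,0,0],85],[[0,0,0],[0,0,0],85],[[0,0,0],[0,0,0],85]]'; python3 look.py blue 0 -.032
```

```text
time_s: 39.65
position: [0.6431, 0.1334, 0.1958]
ee_rot: [-0.594, -3.085, 0.001]
contact_force: [0.1, 0.2, 0.1]
finger_gap: 0.994
grip_force: 0.0
[ 0.6405  0.1366 -0.3082] 0.993
net 0.87 [ 0.6402  0.1361 -0.307 ] 0.981
top net 0.71 [0.6437 0.1164 0.3467] 0.635
t 39.85 pos [0.6433 0.1331 0.196 ] F [-0.6 -0.2 -0. ] gap 0.998 grip 0.0 | turn [-0.01  0.01 -4.2 ] shift [  3.7   2.5 228. ]
```

```bash
python3 -m creep '[[[0,0,0],[0,0,-2.2],85],[[0,0,0],[0,0,-2],85],[[1.5,1.5,15],[0,0,0],85],[[2.2,1,30],[0,0,0],85],[[0,0,40],[0,0,0],85],[[0,0,40],[0,0,0],85],[[0,0,25],[0,0,0],85],[[0,0,10],[0,0,0],85],[[0,0,0],[0,0,0],85],[[0,0,0],[0,0,0],85]]';python3 - <<'E'
from h import *
go(.6404,.1365,-.033,-.308)
E
```

```text
time_s: 40.85
position: [0.6414, 0.1376, 0.0373]
ee_rot: [0.48, 3.103, 0.001]
contact_force: [-0.1, 0.6, -0.8]
finger_gap: 0.998
grip_force: 0.0
t 40.85 pos [0.6414 0.1376 0.0373] F [-0.1  0.6 -0.8] gap 0.998 grip 0.0 | turn [0.04 0.09 0.05] shift [ 0.6 -1.3 70.3]
```

```bash
python3 -m creep '[[[0.6,-1.3,10],[0,0,0],85],[[0,0,15],[0,0,0],85],[[0,0,15],[0,0,0],85],[[0,0,12],[0,0,0],85],[[0,0,8],[0,0,0],85],[[0,0,5],[0,0,0],85],[[0,0,3],[0,0,0],85],[[0,0,2],[0,0,0],85],[[0,0,0],[0,0,0],85],[[0,0,0],[0,0,0],85]]';python3 - <<'E'
from h import *
go(.6404,.1365,-.033,-.308)
E
```

```text
time_s: 41.85
position: [0.6397, 0.1367, -0.0338]
ee_rot: [0.48, 3.104, 0.0]
contact_force: [-0.1, -0.5, 0.1]
finger_gap: 0.998
grip_force: 0.0
t 41.85 pos [ 0.6397  0.1367 -0.0338] F [-0.1 -0.5  0.1] gap 0.998 grip 0.0 | turn [0.01 0.03 0.07] shift [-0.7  0.  -0.8]
```

```bash
python3 -m creep '[[[0,0,-0.8],[0,0,0],80],[[0,0,0],[0,0,0],75],[[0,0,0],[0,0,0],70],[[0,0,0],[0,0,0],67],[[0,0,0],[0,0,0],64],[[0,0,0],[0,0,0],55],[[0,0,0],[0,0,0],45],[[0,0,0],[0,0,0],45],[[0,0,0],[0,0,0],45]]'; python3 -m creep '[[[0,0,-1],[0,0,0],45],[[0,0,-3],[0,0,0],45],[[0,0,-6],[0,0,0],45],[[0,0,-12],[0,0,0],45],[[0,0,-20],[0,0,0],45],[[0,0,-30],[0,0,0],45],[[0,0,-30],[0,0,0],45],[[0,0,-20],[0,0,0],45],[[0,0,-8],[0,0,0],45],[[0,0,0],[0,0,0],45],[[0,0,0],[0,0,0],45]]';python3 - <<'E'
from h import *
go(.434,.2688,.14,-.22)
E
```

```text
time_s: 42.75
position: [0.6396, 0.1366, -0.0329]
ee_rot: [0.48, 3.104, 0.0]
contact_force: [-0.9, -0.2, 6.2]
finger_gap: 0.759
grip_force: 66.6
time_s: 43.85
position: [0.6389, 0.1365, 0.0959]
ee_rot: [-0.48, -3.104, 0.001]
contact_force: [0.4, -0.0, -2.7]
finger_gap: 0.763
grip_force: 66.9
t 43.85 pos [0.6389 0.1365 0.0959] F [ 0.4 -0.  -2.7] gap 0.763 grip 66.9 | turn [-0.03 -0.06 -4.97] shift [228.8  84.4 -44.1]
```

```bash
python3 -m creep '[[[0,0,-10],[0,0,-1.5],45],[[0,0,-15],[0,0,-2],45],[[0,0,-10],[0,0,-1.5],45],[[7,3,-5],[0,0,0],45],[[15,5,0],[0,0,0],45],[[22,8,0],[0,0,0],45],[[26,10,0],[0,0,0],45],[[26,10,0],[0,0,0],45],[[26,10,0],[0,0,0],45],[[26,10,0],[0,0,0],45],[[26,9,0],[0,0,0],45],[[22,8,0],[0,0,0],45],[[16,6,0],[0,0,0],45],[[10,3,0],[0,0,0],45],[[5,2,0],[0,0,0],45],[[0,0,0],[0,0,0],45],[[0,0,0],[0,0,0],45]]';python3 - <<'E'
from h import *
go(.434,.2688,-.0289,-.22)
im,K,T=grab('wrist','w10')
for x in manip.silhouettes('tray_blue','wrist'):
    H=cv2.convexHull(np.argwhere(x['region'])[:,::-1].astype(np.int32));b=cv2.approxPolyDP(H,3,True)[:,0];print(x['uv'],x['confidence'],b.tolist())
    b=b[b[:,1]<b[:,1].min()+15];b=b[np.argsort(b[:,0])];a,c=plane(b[0]+[-.5,-.5],.01,K,T),plane(b[-1]+[.5,-.5],.01,K,T)
    d=c-a;yaw=np.arctan2(d[1],d[0])-np.pi/2;print(np.linalg.norm(d),yaw,(a+c)[:2]/2+.072*np.array([np.cos(yaw),np.sin(yaw)]))
E
```

```text
time_s: 45.55
position: [0.4367, 0.2679, 0.1367]
ee_rot: [0.345, 3.122, -0.0]
contact_force: [0.4, 0.1, -1.2]
finger_gap: 0.767
grip_force: 66.9
t 45.55 pos [0.4367 0.2679 0.1367] F [ 0.4  0.1 -1.2] gap 0.767 grip 66.9 | turn [-0.01  0.02  0.01] shift [  2.9   0.3 165.6]
[251.1, 118.9] 0.82 [[302, 90], [296, 145], [203, 144], [200, 88]]
0.08749555741367625 -0.23918907032929315 [0.43400516 0.2674158 ]
```

```bash
python3 -m creep '[[[1.5,-0.2,10],[0,0,0],45],[[1.5,0,20],[0,0,0],45],[[0,0,28],[0,0,0],45],[[0,0,28],[0,0,0],45],[[0,0,26],[0,0,0],45],[[0,0,18],[0,0,0],45],[[0,0,12],[0,0,0],45],[[0,0,8],[0,0,0],45],[[0,0,5],[0,0,0],45],[[0,0,3],[0,0,0],45],[[0,0,2],[0,0,0],45],[[0,0,0],[0,0,0],45],[[0,0,0],[0,0,0],45]]'
```

```text
time_s: 46.95
position: [0.4335, 0.2687, -0.0229]
ee_rot: [0.344, 3.122, 0.001]
contact_force: [-0.9, 0.2, -1.7]
finger_gap: 0.763
grip_force: 66.9
```

```bash
python3 -m creep '[[[0,0,2],[0,0,0],45],[[0,0,2],[0,0,0],45],[[0,0,1],[0,0,0],45],[[0,0,0.5],[0,0,0],45],[[0,0,0],[0,0,0],45]]'; python3 -m creep '[[[0,0,0.7],[0,0,0],45],[[0,0,0],[0,0,0],45],[[0,0,0],[0,0,0],45]]'
```

```text
time_s: 47.45
position: [0.4332, 0.2685, -0.0288]
ee_rot: [-0.344, -3.123, 0.0]
contact_force: [0.2, -0.4, -2.1]
finger_gap: 0.765
grip_force: 66.9
time_s: 47.75
position: [0.4332, 0.2685, -0.029]
ee_rot: [0.344, 3.122, 0.0]
contact_force: [-2.0, -1.6, 6.4]
finger_gap: 0.762
grip_force: 67.9
```

```bash
python3 -m creep '[[[0,0,-0.4],[0,0,0],60],[[0,0,0],[0,0,0],66],[[0,0,0],[0,0,0],70],[[0,0,0],[0,0,0],76],[[0,0,0],[0,0,0],85],[[0,0,0],[0,0,0],85],[[0,0,0],[0,0,0],85],[[0,0,-5],[0,0,0],85],[[0,0,-15],[0,0,0],85],[[0,0,-30],[0,0,0],85],[[0,0,-40],[0,0,0],85],[[0,0,-40],[0,0,0],85],[[0,0,-40],[0,0,0],85],[[0,0,-30],[0,0,0],85],[[0,0,-10],[0,0,0],85],[[0,0,0],[0,0,0],85]]';python3 - <<'E'
from h import *
im,K,T=grab('wrist')
for n,d,z in(('box_blue',DIM['blue'],.004),('tray_blue',DIM['tray'],0)):
  for x in manip.silhouettes(n,'wrist'):print(n,x['uv'],x['confidence'],fit(x['region'],d,z,K,T))
im,K,T=grab('top')
cv2.imwrite('pics/end.png',cv2.resize(im[130:300,90:430],None,fx=2.3,fy=2.3,interpolation=cv2.INTER_CUBIC)[:,:,::-1])
s=manip.state();print(s['time_s'],s['joint_velocities'].round(3),s['grip_force'])
E
```

```text
time_s: 49.35
position: [0.4339, 0.2689, 0.1823]
ee_rot: [0.344, 3.12, 0.003]
contact_force: [-0.0, 0.3, -0.2]
finger_gap: 0.997
grip_force: 0.0
box_blue [248.7, 164.4] 0.74 (array([ 0.43387693,  0.26830462, -0.22317512]), np.float64(0.9886762135930967))
tray_blue [247.7, 106.5] 0.71 (array([ 0.43329676,  0.26799073, -0.22661362]), np.float64(0.9910334879425713))
49.55 [0.    0.004 0.004 0.003 0.001 0.   ] 0.0
```

View pics/end.png

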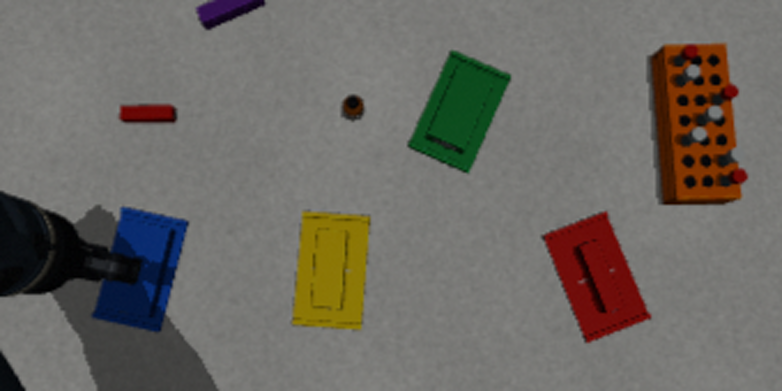

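The picture shows all four boxes lying centred in their trays: blue (140,268), yellow (331,268), green (460,110) and red (596,277). The bottle at (352,107) and the rack at (695,125) are where they stood.

```bash
python3 -c "
from station import manip
print(manip.sign_off())"
```

```text
the job is handed in; nothing more can be done
None
```

All four slide boxes are set down in their own-colour trays, each measured within about 2.5 mm of its tray's centre and aligned; the bottle and rack look unmoved, and the job is handed in at about 50 s of the 128 s allowed, with no verdict returned.

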